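Switch the reagent selector to the blue port

TASK

Switch the reagent selector to the blue port: with your fingertips, gently push the tab that sticks out of its black turret round until its white pointer points at the middle of the blue port. Only then press the orange button on the selector fully down to confirm, and let it spring back. Only push and press: lift nothing, leave the bottles, the timer and the dish where they stand, and leave the pointer on blue.

Things in the scene. Friction and masses are not known exactly. Their poses are not given: they have to be found in the camera images.
- selector: Reagent selector: white round base, 210 mm diameter, 22 mm high, fixed to the table; origin at the centre of its underside, on the turret's vertical axis. The black turret (36 mm radius, its top 46 mm, its central boss 52 mm above the table) turns on it. Base +x points from the axis to the orange button; the tab is on the other side, pointing to -x when the joint reads 0.
- turret (a joint): Angle of the turret in rad, positive anticlockwise seen from above; stops at -2.1 and +2.1. It turns with even friction (about 2 N at the tab), has no spring or clicks, and stays where it is left. Starts between the two middle ports.
- tab (a point): Point on the push tab: a black upright fin standing out radially from the turret, 12 mm thick, from 36 to 74 mm from the axis, its underside 29.5 mm and its top 63.5 mm above the table, with a white pointer line along its top and down its outer end. The point lies 58 mm from the axis, in the middle of the thickness, 46.5 mm above the table.
- aim (a point): Where the pointer line, carried on outward, crosses the circle of the port centres (86 mm from the axis, 23.5 mm above the table); it turns with the tab. The tab is set to a port when this point is over the port's centre.
- port_blue: The blue port, target of the job: a blue ring, 22 mm diameter, 7 mm high, with a dark hole, on the base 86 mm from the axis; fixed. Its origin is the centre of its underside, 22 mm above the table. Four such ports (red, green, blue, yellow) lie 50 and 95 degrees either side of the base's -x direction; which colour is where changes.
- confirm_top (a point): Centre of the top of the orange confirm button, 26 mm diameter, on the base 77 mm from the axis on the side away from the tab's travel, 44 mm above the table when released, in a black collar 42 mm across whose rim is 34 mm above the table; it is pressed straight down.
- confirm (a joint): Travel of the orange button in m: 0 released, 0.006 fully down (1.5 N to start, 5 N at the bottom); springs back.
- bottle_red: Bystander, loose: white bottle with a red cap, 62 mm wide, 125 mm tall; origin at the centre of its underside.
- bottle_blue: Bystander, loose: white bottle with a blue cap, 62 mm wide, 125 mm tall; origin at the centre of its underside.
- bottle_green: Bystander, loose: white bottle with a green cap, 49 mm wide, 98 mm tall; origin at the centre of its underside.
- bottle_yellow: Bystander, loose: small white bottle with a yellow cap, 35 mm wide, 68 mm tall; origin at the centre of its underside.
- timer: Bystander, loose: bench timer, 62 x 66 x 19 mm; origin at the centre of its underside.
- petri: Bystander, loose: petri dish, 89 mm across, 15 mm tall; origin at the centre of its underside.

How it is judged:
On the way, in this order (a step that is already met when the one before it is completed fails the run):
1. the pointer stands at the blue port, turret still, button not pressed (horizontal distance between aim and port_blue below 0.009 m and velocity of joint turret between -0.05 and 0.05 rad/s and value of joint confirm below 0.002 m), for 0.2 s.
2. the orange button is pressed down, the pointer at the blue port (horizontal distance between aim and port_blue below 0.009 m and value of joint confirm above 0.0045 m), for 0.05 s.
At the end, for the whole second after the job is handed in: The pointer's line passes within 9 mm of the middle of the blue port (6 degrees), the turret is still, the orange button has been pressed at least 4.5 mm and is up again, and the bottles, timer and dish stand upright within 20 mm of where they stood (horizontal distance between aim and port_blue below 0.009 m and value of joint confirm below 0.0015 m and velocity of joint turret between -0.05 and 0.05 rad/s and distance of each of bottle_red, bottle_blue, bottle_green, bottle_yellow, timer, petri from where it was at the start of the episode below 0.02 m and angle between each of bottle_red, bottle_blue, bottle_green, bottle_yellow, timer, petri's own z axis and vertical below 0.15 rad); the robot touches nothing.
It fails at once if the selector is pushed or squeezed hard (other than on the pressed button) (contact force between the fingers and selector above 25 N and value of joint confirm below 0.002 m).
It fails at once if the orange button is pressed while the pointer is not at the blue port (value of joint confirm above 0.003 m and horizontal distance between aim and port_blue above 0.012 m).
It fails at once if a bottle, the timer or the dish is moved, lifted or tipped (distance of any of bottle_red, bottle_blue, bottle_green, bottle_yellow, timer, petri from where it was at the start of the episode above 0.02 m or angle between any of bottle_red, bottle_blue, bottle_green, bottle_yellow, timer, petri's own z axis and vertical above 0.25 rad).
It also fails if it takes over 51 s, if anything falls off the work surface, if the arm or the gripper's body presses on something with over 40 N, if the wrist force passes 120 N, or if a joint passes its speed limit or range.

ROBOT

A 6-joint arm with a two-finger parallel gripper is mounted at the origin on a cart in front of the work surface, level with it; the furniture and walls round the work are solid. World frame = base frame: x ahead of the robot, y to its left, z up, the work surface at z = 0. Lengths are in m, angles in rad, forces in N, time in s.
With the tool pointing down it reaches from about 0.3 to 0.775 m from the base axis. Payload 14.6 kg.
Tool frame: the origin (TCP) lies midway between the tips of the shut fingers; the grasp point (between the pads) lies 19 mm behind it (ctrl.tcp_to_grasp is the distance from the TCP to the grasp point, in m); x points along the fingers, y is the direction in which the jaws open and shut, and the axes are right-handed (so a half turn about x gives the same grasp; the last joint's range is limited). The gripper opens to 94 mm and grips with 3 to 60 N. Pads are 16 mm wide; open, the fingers measure 119 mm over their backs; the gripper's body (75 mm by 177 mm) begins 78 mm behind the grasp point.
Start: joints at [1.147, 0.3, 1.521, -0, 1.321, -0.067], TCP at [0.192, 0.515, 0.174] pointing down, gripper open.
Joint ranges: [-3.03, 3.03], [-0.79, 2.21], [0.23, 2.52], [-1.04, 4.18], [0, 3.07], [-2.55, 2.55]. Speed limits (rad/s): [2.22, 2.22, 2.57, 3.14, 3.14, 3.14].

INTERFACE

Orientations are given as a rotation vector (axis times angle).
In Python, from workcell import telemetry, cams, ctrl, spot_in, cut_out gives the robot as it stands.
- The arm moves only by the shell command python3 -m inch 'ROWS'. ROWS is a JSON object of lists of equal length, an entry for each row: "claw": the closure, from 0 (fully open) to 1 (shut); "offset": the shift along the tool's x, y, z in mm, a list of three; "twist": the turn about the tool's x in units of 6 degrees (1.0 is 6 degrees). In form: {"claw": [claw, ...], "offset": [[dx, dy, dz], ...], "twist": [twist, ...]}. A call has 1 to 8 rows; each row is the pose to reach, as a shift and turn from the pose commanded when the call began, along the tool's axes at that moment; what a row does not reach only later rows make up. A row lasts 1/12 s, in which the tool goes at most 41.7 mm and 7.16 degrees, less where a joint would pass 70% of its speed; a pose out of reach is approached as far as the arm can. A call with a gripper value outside its range is refused whole. The fingers move at their own pace and stop on an object; the grip force is fixed at half the most. Time passes only in rows, so rows that repeat a pose let the fingers close. It gives the time, the measured TCP pose, the force and the opening at its end, in the units of the state.
- telemetry.observe(): the state, without advancing time (a new reading comes with each control period).
- cams.capture(name): name is "scene" or "top" or "wrist"; returns a dict with "pixels" (480x640x3 uint8, red, green, blue), "range_z" (480x640 float32, m along the optical axis (not along the pixel's ray), 0 where there is no reading), "vertical_fov" (degrees; the focal length in pixels is half the picture's height over the tangent of half this angle, whatever the lens; pixels are square), "cx", "cy" (the principal point, pixels), "rvec" (rotation vector, rad) and "tvec" (3), from world to camera coordinates, as OpenCV has them. Camera axes: x right, y down, z forward; pixel columns grow to the right and rows downward; lengths in m; the calibration is good to about 2 mm. A picture is of the moment at which its call begins.
- ctrl.hand_in(): hands the job in, once; it reports no verdict.
Trained networks look in the newest picture that a camera, given by its name, has taken for a name from the list of things; names that differ only in an ending like _2 or _b are one class to them, and where a whole thing is asked for, a point or a joint stands for the part that bears it (a point fixed in the world has none). Each returns a list of dicts, best first, with "p" (0 to 1); they miss things now and then, are a little off and sometimes report something else, mostly with a low value. They report only what shows in the picture. A call takes as long as a camera call.
- spot_in(camera, query): "location" ([x, y, z] in m, in the coordinates of the camera as it stood for that picture, good to about 4 mm: the middle of the surface that is visible of it).
- cut_out(camera, query): "pixels" (480x640 bool, what is visible of it).
The state is a dict: "clock": time; "qpos": joint angles; "joint_velocities": joint speeds; "tau": joint torques, N m; "tool_pos": TCP position; "ee_rot": TCP orientation; "wrist_force": force on the tool from outside, world axes, zero at the start; "wrist_torque": the same for the moment, N m; "opening": opening from 0.0 (shut) to 1.0 (fully open).
Only numpy, scipy, OpenCV 4.12 (cv2) and the standard library are available. Lean on these libraries where they do the work, as an engineer would, in place of code of your own. Each camera call takes 0.05 s, during which the arm holds its last target.

## Working session

There is one attempt and no reset: what is moved stays moved. The work goes in short steps, Python scripts to look and compute and a shell command to move; the robot and the scene stay as the last step left them, time stands still between calls to the robot, and variables do not carry over. Pictures are saved under pics/ and viewed, and the job is handed in when it is done.

```bash
mkdir -p pics
cat > h.py <<'E'
import numpy as np, cv2
from workcell import telemetry, cams, ctrl, spot_in, cut_out
def grab(n,f=None):
    c=cams.capture(n)
    if f: cv2.imwrite('pics/'+f,cv2.cvtColor(c['pixels'],cv2.COLOR_RGB2BGR))
    return c
def w(c,p):
    R=cv2.Rodrigues(np.array(c['rvec'],float))[0]
    return R.T@(np.array(p,float)-np.array(c['tvec'],float).ravel())
def cloud(c):
    f=240/np.tan(np.radians(c['vertical_fov'])/2)
    v,u=np.mgrid[:480,:640]; z=c['range_z']
    P=np.stack([(u-c['cx'])/f*z,(v-c['cy'])/f*z,z],-1)
    R=cv2.Rodrigues(np.array(c['rvec'],float))[0]
    return (P-np.array(c['tvec'],float).ravel())@R
E
python3 - <<'E'
from h import *
for n in ['top','scene']:
    c=grab(n,n+'0.png')
    for q in ['selector','tab','turret','port_blue','confirm_top','bottle_red','bottle_blue','bottle_green','bottle_yellow','timer','petri']:
        r=spot_in(n,q)
        print(n,q,[(np.round(w(c,x['location']),3).tolist(),round(x['p'],2)) for x in r[:2]])
s=telemetry.observe();print(s)
E
```

```text
top selector [([0.501, 0.04, 0.025], 0.73), ([0.765, 0.009, 0.092], 0.56)]
top tab [([0.5, 0.044, 0.05], 0.91)]
top turret [([0.5, 0.045, 0.053], 0.65)]
top port_blue [([0.451, 0.111, 0.032], 0.6)]
top confirm_top []
top bottle_red [([0.764, 0.01, 0.091], 0.96), ([0.498, -0.215, 0.067], 0.59)]
top bottle_blue [([0.769, 0.11, 0.09], 0.57), ([0.5, 0.046, 0.048], 0.32)]
top bottle_green [([0.496, -0.217, 0.071], 0.83), ([0.761, 0.013, 0.092], 0.74)]
top bottle_yellow [([0.404, -0.226, 0.048], 0.65)]
top timer [([0.404, -0.126, 0.021], 0.55)]
top petri [([0.41, 0.21, 0.011], 0.87)]
scene selector [([0.496, 0.021, 0.025], 0.58)]
scene tab [([0.489, 0.044, 0.043], 0.85)]
scene turret [([0.495, 0.039, 0.044], 0.83)]
scene port_blue [([0.455, 0.107, 0.029], 0.39)]
scene confirm_top [([0.492, 0.043, 0.042], 0.29)]
scene bottle_red [([0.409, 0.214, 0.008], 0.62)]
scene bottle_blue [([0.772, 0.097, 0.071], 0.68)]
scene bottle_green []
scene bottle_yellow [([0.397, -0.241, 0.047], 0.66), ([0.411, -0.137, 0.013], 0.6)]
scene timer [([0.41, -0.135, 0.015], 0.64), ([0.491, 0.036, 0.048], 0.41)]
scene petri [([0.411, 0.214, 0.005], 0.79)]
{'clock': 1.2, 'qpos': array([ 1.14741628e+00,  2.99909357e-01,  1.52101252e+00,  1.05122857e-05,
        1.32073604e+00, -6.66224959e-02]), 'joint_velocities': array([ 1.85341958e-04, -1.00311327e-03, -7.92917383e-05,  9.85176450e-04,
        7.92622808e-04, -1.45667794e-03]), 'tau': array([-4.52827817e-04, -5.31653738e+01, -3.52933359e+01,  7.08665885e-02,
        2.12028885e-02, -1.22589964e-05]), 'tool_pos': array([0.19208123, 0.51534007, 0.17443515]), 'ee_rot': array([ 0.27988293,  1.552635  , -0.27997893]), 'wrist_force': array([0.86040848, 0.39541155, 0.14859592]), 'wrist_torque': array([-0.04292661,  0.01702621,  0.00285417]), 'opening': 0.9987909934060385}
```

View pics/top0.png

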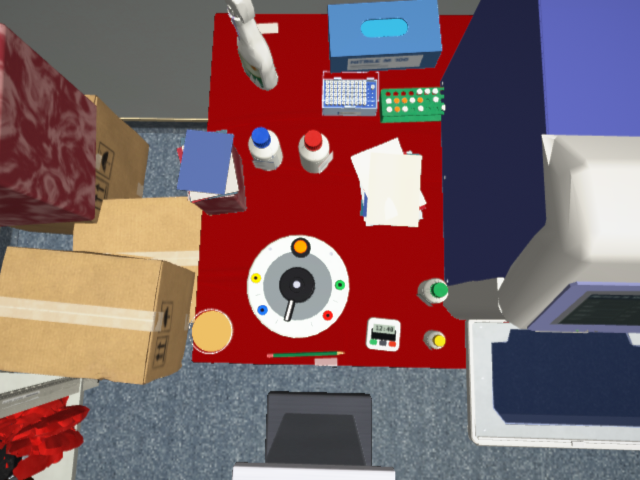

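View pics/scene0.png

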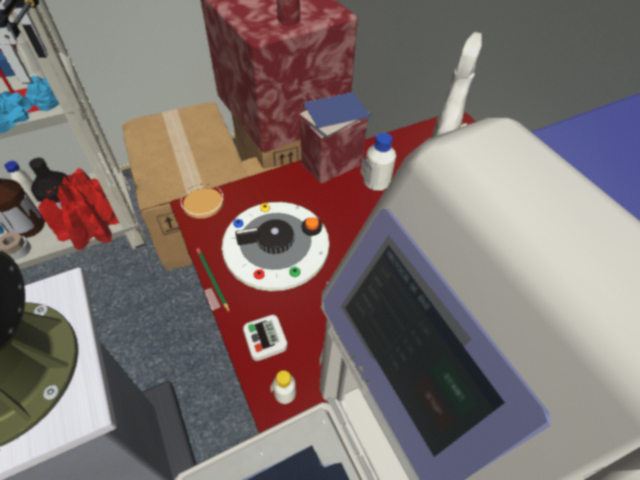

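Run:
```python
from h import *
c=grab('top'); X=cloud(c); p=c['pixels']; z=c['range_z']
np.savez('top.npz',X=X,p=p)
hsv=cv2.cvtColor(p,cv2.COLOR_RGB2HSV)
def blob(name,u,v,r,m):
    M=np.zeros(z.shape,bool);M[v-r:v+r+1,u-r:u+r+1]=1
    M&=m&(z>0); q=X[M]; print(name,M.sum(),np.median(q,0).round(4),q.mean(0).round(4))
sat=hsv[...,1]>120
blob('orange',301,247,10,sat&(hsv[...,0]<25)&(X[...,2]>.03))
for n,u,v in [('blue',263,310),('yellow',256,279),('red',328,315),('green',340,285)]: blob(n,u,v,8,sat)
blob('white',290,308,14,(p.min(-1)>170)&(X[...,2]>.05))
blob('fin',290,308,16,(X[...,2]>.055))
blob('boss',297,285,3,X[...,2]>.04)
im=cv2.resize(cv2.cvtColor(p[220:350,230:370],cv2.COLOR_RGB2BGR),None,fx=5,fy=5,interpolation=cv2.INTER_CUBIC)
cv2.imwrite('pics/zoom.png',im[:600])
# height map
print('cam',w(c,[0,0,0]))
for x in np.arange(.85,-.2,-.05):
    print('%.2f'%x,[int(1000*X[...,2][(abs(X[...,0]-x)<.025)&(abs(X[...,1]-y)<.025)&(z>0)].max(initial=-9)) for y in np.arange(.7,-.5,-.05)])
for j,q in enumerate(['scene']): pass
```

```text
orange 166 [0.5814 0.0359 0.0437] [0.5814 0.0361 0.0424]
blue 79 [0.4529 0.1098 0.0301] [0.4524 0.1105 0.0279]
yellow 79 [0.5168 0.1259 0.0302] [0.5178 0.1262 0.0288]
red 80 [ 0.4458 -0.023   0.0302] [ 0.4448 -0.0231  0.0282]
green 66 [ 0.5062 -0.046   0.0301] [ 0.5069 -0.0455  0.0301]
white 45 [0.4541 0.0525 0.0658] [0.4536 0.0531 0.0655]
fin 146 [0.4542 0.0525 0.0648] [0.454  0.0527 0.0645]
boss 49 [0.5031 0.0392 0.0509] [0.5031 0.0392 0.0513]
cam [ 0.45786611 -0.01980562  0.92307813]
0.85 [63, 69, -9000, -9000, -9000, -9000, -9000, -9000, -9000, 5, 6, 6, 8, 5, 6, 6, 7, 48, 45, 446, -9000, -9000, -9000, -9000]
0.80 [-391, 67, -445, -443, -444, -443, -444, -9000, -9000, 158, 156, 147, 130, 128, 130, 28, 56, 56, 34, 455, 455, 455, 453, -9000]
0.75 [-411, 66, -442, -443, -440, -440, -442, -9000, -9000, 158, 158, 158, 128, 128, 129, 55, 57, 53, 55, 454, 456, 455, -9000, -9000]
0.70 [29, 62, -440, -442, -442, -441, -441, -9000, -9000, 158, 157, 157, 7, 7, 7, 6, 51, 48, 50, 455, 455, 455, -9000, -9000]
0.65 [-441, -441, -441, -440, -441, -437, -441, -9000, -9000, 157, 157, 156, 6, 7, 6, 
[... 1597 characters left out ...]
-9000, -9000, -9000, -9000, -639, -647, -737, -739, -737, -738, -736]
-0.00 [-738, -737, -734, -738, -739, -738, -737, -737, -740, -738, -646, -639, -9000, -9000, -9000, -9000, -9000, -638, -646, -738, -736, -738, -737, -737]
-0.05 [-737, -737, -738, -735, -736, -738, -737, -739, -735, -737, -646, -643, -9000, -9000, -9000, -9000, -9000, -642, -652, -737, -739, -739, -736, -736]
-0.10 [-738, -738, -739, -737, -739, -739, -739, -738, -740, -740, -740, -9000, -9000, -9000, -9000, -9000, -9000, -9000, -740, -739, -734, -738, -738, -737]
-0.15 [-736, -734, -738, -738, -738, -738, -738, -741, -740, -9000, -9000, -9000, -9000, -9000, -9000, -9000, -9000, -9000, -9000, -746, -744, -743, -747, -752]
```

View pics/zoom.png

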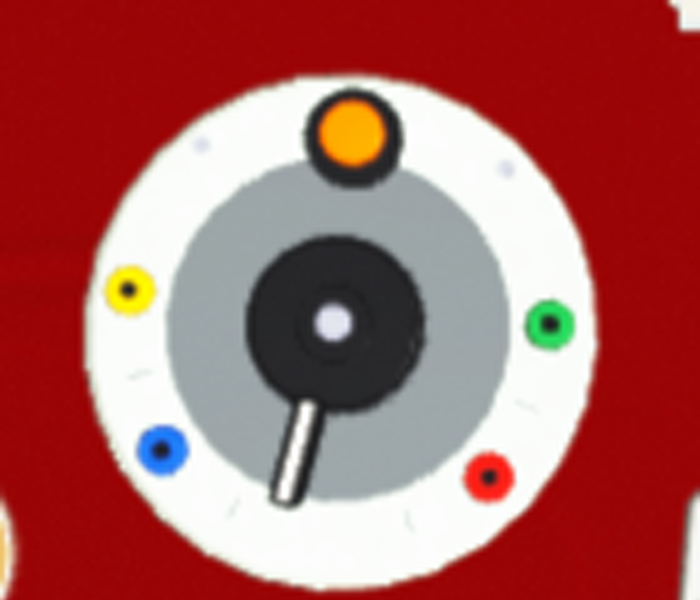

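```bash
cat > fit.py <<'E'
from h import *
from scipy.optimize import least_squares
from scipy.spatial.transform import Rotation as Ro
P={'yellow':[.5168,.1259],'blue':[.4529,.1098],'red':[.4458,-.023],'green':[.5062,-.046]}
# at phi = dir of base +x; measured anticlockwise angles relative to -x
rel={'green':95,'red':50,'blue':-50,'yellow':-95}
def f(v):
    r=[]
    for k in P:
        a=v[2]+np.pi+np.radians(rel[k]); r+=[v[0]+.086*np.cos(a)-P[k][0],v[1]+.086*np.sin(a)-P[k][1]]
    r+=[v[0]+.077*np.cos(v[2])-.5814,v[1]+.077*np.sin(v[2])-.0359]
    return r
s=least_squares(f,[.5,.04,0]); C=s.x[:2]; phi=s.x[2]
E
python3 - <<'E'
from fit import *
print(C,np.degrees(phi),np.round(1000*np.array(s.fun),1))
t=np.array([.4541,.0525])-C; a=np.arctan2(t[1],t[0]); print('tab',np.hypot(*t),np.degrees(a),'q',np.degrees(a-phi-np.pi))
print('blue dir',np.degrees(phi)+180-50)
o=telemetry.observe(); print(o['clock'],Ro.from_rotvec(o['ee_rot']).as_matrix().round(3))
E
```

```text
[0.50432752 0.04030518] -3.316185219175123 [-0.  -0.5  0.1 -0.5 -0.5  0.7  0.7  0.3 -0.2 -0. ]
tab 0.051686722498073934 166.35312109471644 q -10.330693686108427
blue dir 126.68381478082489
1.25 [[-0.     0.349  0.937]
 [-0.     0.937 -0.349]
 [-1.    -0.    -0.   ]]
```

```bash
cat > plan.py <<'E'
from fit import *
u=lambda d:np.array([np.cos(np.radians(d)),np.sin(np.radians(d))])
def rel(p):
    o=telemetry.observe();R=Ro.from_rotvec(o['ee_rot']).as_matrix()
    return (1000*R.T@(np.array(p)-o['tool_pos'])).round(1), np.degrees(np.arctan2(R[1,1],R[0,1]))
def pos(a,gap,z,r=.060):
    return [*(C+r*u(a)-(.0185+gap)*u(a-90)),z]
def show(a,gap,z,r=.060):
    d,y=rel(pos(a,gap,z,r)); print(a,gap,np.round(pos(a,gap,z,r),4),'offset',d,'twist',round((y-(a-90))/6,2))
E
python3 -c "
from plan import *
show(166.35,.015,.12)
"
```

```text
166.35 0.015 [0.4381 0.0219 0.12  ] offset [  54.4 -376.4  402.9] twist -1.13
```

```bash
python3 -m inch '{"claw":[1,1,1,1,1,1,1,1],"offset":[[0,-38,40],[10,-76,81],[20,-114,122],[30,-152,163],[40,-190,203],[50,-228,244],[54,-266,285],[54,-304,325]],"twist":[0,0,0,-0.3,-0.6,-0.9,-1.1,-1.1]}'
```

```text
clock: 1.92
tool_pos: [0.3395, 0.2182, 0.1303]
ee_rot: [0.188, 1.562, -0.188]
wrist_force: [1.1, 0.6, -0.5]
opening: 0.468
```

```bash
python3 -c "
from plan import *
show(166.35,.015,.12)
"
```

```text
166.35 0.015 [0.4381 0.0219 0.12  ] offset [  10.4 -167.3  142.4] twist -0.01
```

```bash
python3 -m inch '{"claw":[1,1,1,1,1,1,1,1],"offset":[[3,-28,24],[6,-56,48],[8,-84,72],[10,-112,96],[10,-140,120],[10,-140,120],[10,-140,120],[10,-140,120]],"twist":[0,0,0,0,0,0,0,0]}'
python3 - <<'E'
from plan import *
show(166.35,.015,.12); show(166.35,.015,.04)
c=grab('top','t1.png');c=grab('wrist','w1.png')
E
```

```text
clock: 2.58
tool_pos: [0.422, 0.0557, 0.1206]
ee_rot: [0.19, 1.563, -0.19]
wrist_force: [-0.1, 0.6, -0.4]
opening: 0.004
166.35 0.015 [0.4381 0.0219 0.12  ] offset [  0.5 -28.9  23.7] twist -0.04
166.35 0.015 [0.4381 0.0219 0.04  ] offset [ 80.5 -28.9  23.7] twist -0.04
```

View pics/w1.png

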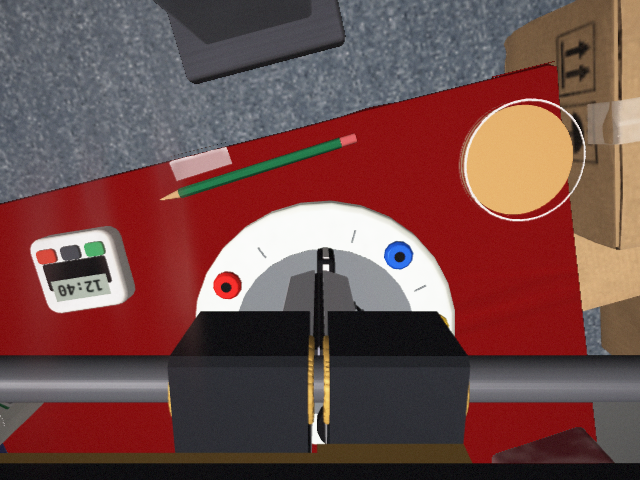

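```bash
python3 -m inch '{"claw":[1,1,1,1,1,1,1,1],"offset":[[0,-15,12],[0,-29,24],[0,-29,24],[15,-29,24],[30,-29,24],[45,-29,24],[53,-29,24],[53,-29,24]],"twist":[0,0,0,0,0,0,0,0]}'
python3 - <<'E'
from plan import *
show(166.35,.015,.04)
c=grab('scene','s2.png');c=grab('wrist','w2.png');
cv2.imwrite('pics/s2z.png',cv2.resize(cv2.cvtColor(grab('scene')['pixels'][180:300,200:360],cv2.COLOR_RGB2BGR),None,fx=5,fy=5))
E
```

```text
clock: 3.35
tool_pos: [0.4375, 0.0225, 0.0664]
ee_rot: [0.189, 1.565, -0.189]
wrist_force: [-1.3, 0.8, 0.3]
opening: 0.002
166.35 0.015 [0.4381 0.0219 0.04  ] offset [26.4 -0.4  0.8] twist -0.02
```

View pics/s2z.png

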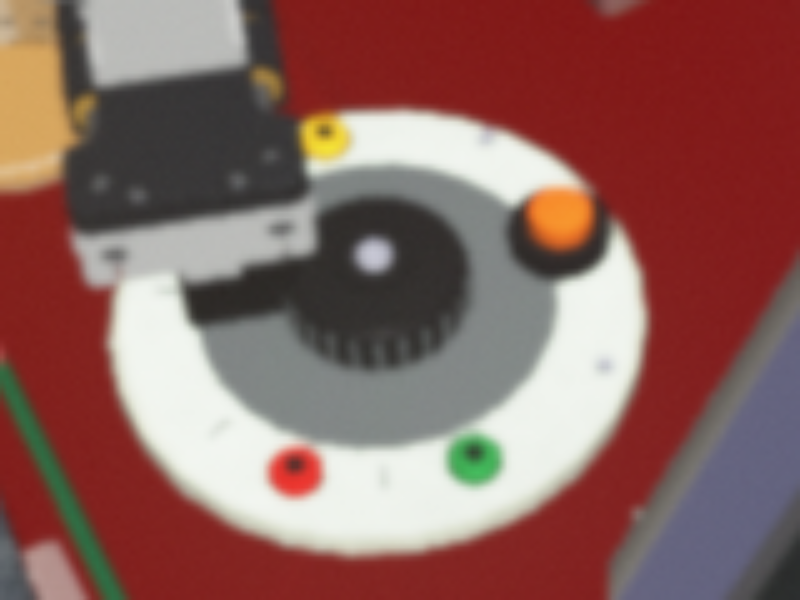

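View pics/w2.png

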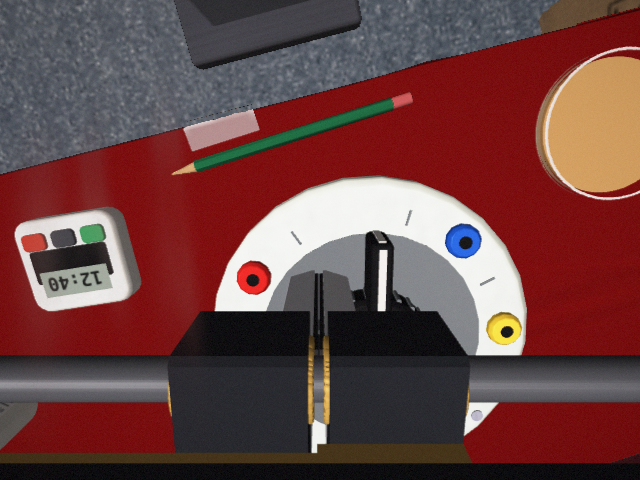

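```bash
python3 -m inch '{"claw":[1,1,1,1,1,1],"offset":[[14,0,0],[26,0,0],[26,3,0],[26,6,0],[26,8,0],[26,8,0]],"twist":[0,0,0,0,0,0]}'
python3 - <<'E'
from plan import *
show(166.35,0,.04)
c=grab('wrist','w3.png')
E
```

```text
clock: 4.0
tool_pos: [0.4412, 0.0298, 0.0426]
ee_rot: [0.189, 1.561, -0.189]
wrist_force: [-0.9, -0.4, -0.2]
opening: 0.003
166.35 0 [0.4417 0.0365 0.04  ] offset [ 2.6  6.6 -1.1] twist -0.03
```

View pics/w3.png

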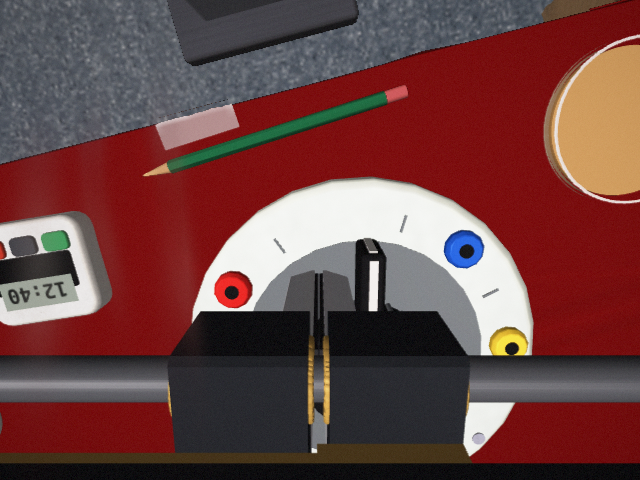

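Run:
```python
from plan import *
for a in [166,162,158,154,150,146,142,138]: show(a,0,.041)
```

```text
166 0 [0.4416 0.0369 0.041 ] offset [ 1.4  7.2 -1.2] twist 0.03
162 0 [0.4415 0.0413 0.041 ] offset [ 1.4 11.4 -2.3] twist 0.7
158 0 [0.4418 0.0456 0.041 ] offset [ 1.4 15.7 -3.1] twist 1.36
154 0 [0.4423 0.05   0.041 ] offset [ 1.4 20.1 -3.7] twist 2.03
150 0 [0.4431 0.0543 0.041 ] offset [ 1.4 24.4 -3.9] twist 2.7
146 0 [0.4442 0.0585 0.041 ] offset [ 1.4 28.8 -3.8] twist 3.36
142 0 [0.4457 0.0627 0.041 ] offset [ 1.4 33.2 -3.4] twist 4.03
138 0 [0.4474 0.0667 0.041 ] offset [ 1.4 37.5 -2.7] twist 4.7
```

```bash
python3 -m inch '{"claw":[1,1,1,1,1,1,1,1],"offset":[[1,3,0],[1,7,-1],[1,11,-2],[1,15,-3],[1,19,-3.5],[1,22,-4],[1,25,-4],[1,25,-4]],"twist":[0,0,0.6,1.2,1.8,2.3,2.7,2.7]}'
python3 - <<'E'
from plan import *
show(150,0,.041); show(126.7,0,.041)
c=grab('wrist','w4.png');c=grab('top','t4.png')
E
```

```text
clock: 4.72
tool_pos: [0.4427, 0.0552, 0.0407]
ee_rot: [0.412, 1.531, -0.412]
wrist_force: [-0.2, 0.3, -0.3]
opening: 0.005
150 0 [0.4431 0.0543 0.041 ] offset [-0.3 -0.6  0.8] twist -0.02
126.7 0 [0.4536 0.0774 0.041 ] offset [-0.3 24.7 -1.7] twist 3.86
```

View pics/w4.png

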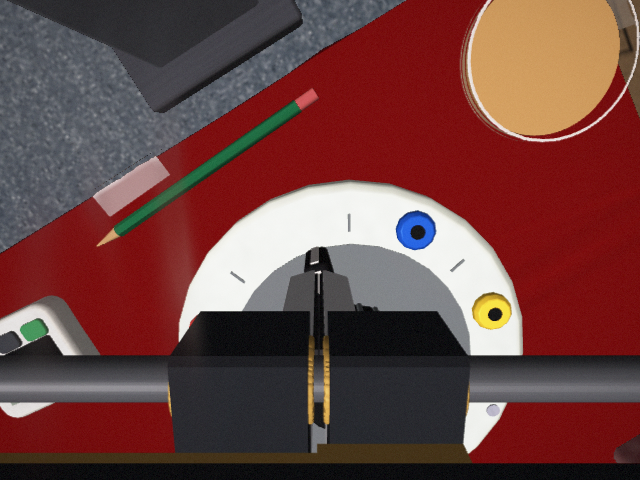

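View pics/t4.png

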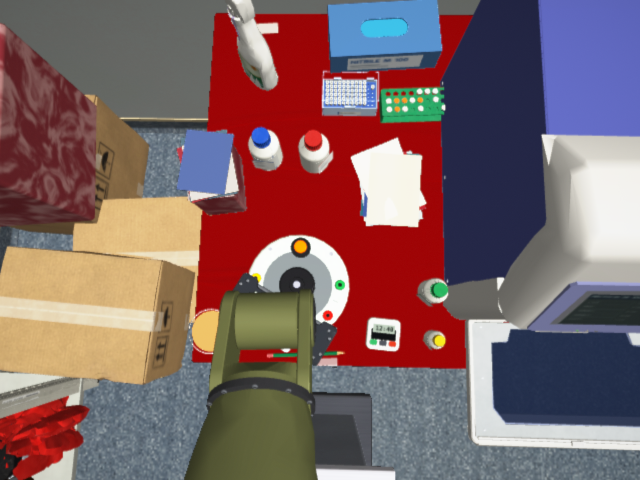

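Run:
```python
from plan import *
c=grab('wrist');f=240/np.tan(np.radians(c['vertical_fov'])/2)
K=np.array([[f,0,c['cx']],[0,f,c['cy']],[0,0,1.]])
def pr(p): return cv2.projectPoints(np.array([p],float),np.array(c['rvec'],float),np.array(c['tvec'],float),K,None)[0].ravel().round(0)
o=telemetry.observe();print('tcp',pr(o['tool_pos']),'cam',w(c,[0,0,0]))
for a in [166,158,150,142,134]: print(a,pr([*(C+.074*u(a)),.0635]),pr([*(C+.074*u(a)),.03]))
print('blue',pr([.4529,.1098,.029]))
X=cloud(c);print(X[258,318],X[285,305],X[285,335],X[275,319],X[262,318])
im=cv2.cvtColor(c['pixels'],cv2.COLOR_RGB2BGR)[200:320,240:400];cv2.imwrite('pics/w4z.png',cv2.resize(im,None,fx=5,fy=5))
c=grab('scene');cv2.imwrite('pics/s4z.png',cv2.resize(cv2.cvtColor(c['pixels'][180:300,200:360],cv2.COLOR_RGB2BGR),None,fx=5,fy=5))
```

```text
tcp [320. 268.] cam [0.38587626 0.08652512 0.25019712]
166 [316. 261.] [316. 244.]
158 [338. 257.] [335. 240.]
150 [360. 255.] [354. 238.]
142 [383. 257.] [373. 240.]
134 [405. 261.] [392. 244.]
blue [419. 228.]
[0.43352621 0.05886583 0.05643743] [0.43166287 0.05408055 0.09247931] [0.43839067 0.06393627 0.08990414] [0.43916975 0.05615624 0.06324689] [0.43420667 0.05847811 0.06050031]
```

View pics/w4z.png

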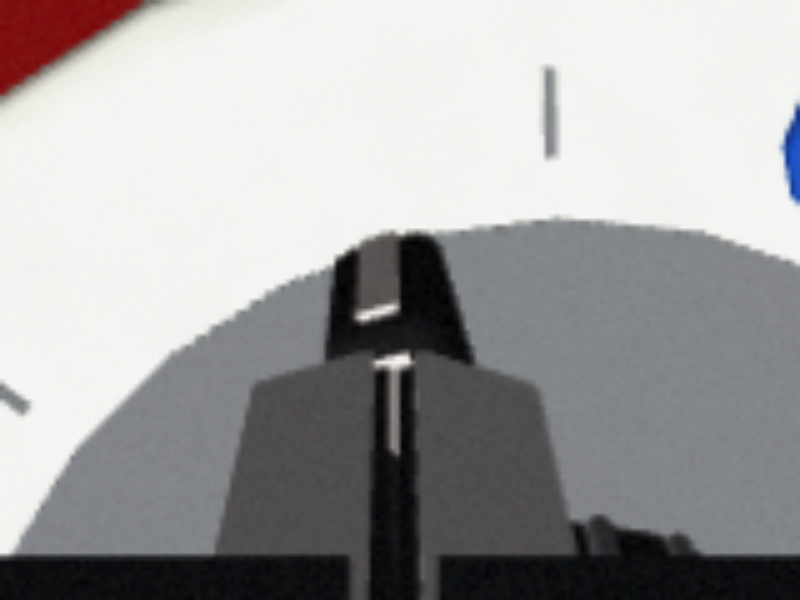

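View pics/s4z.png

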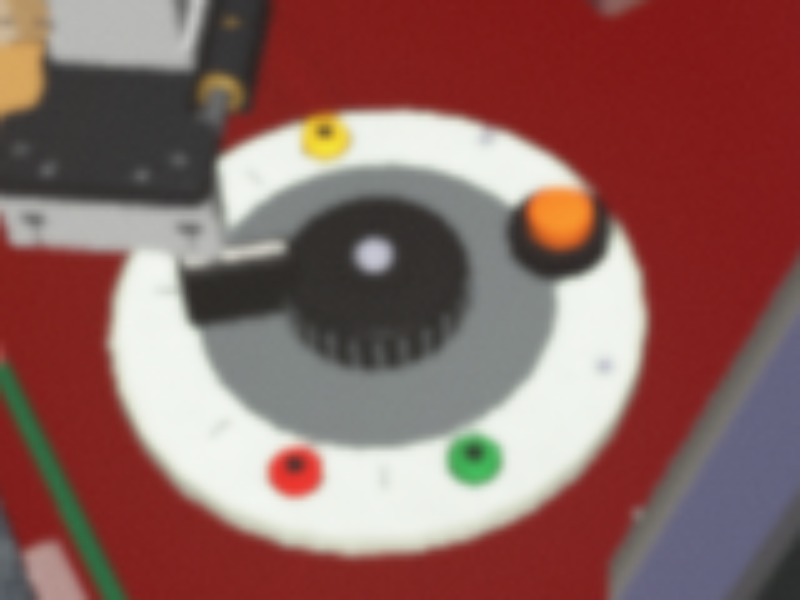

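Run:
```python
from plan import *
c=grab('wrist');X=cloud(c)
for v in range(268,316,4): print(v,[tuple((1000*X[v,x]).round(0).astype(int).tolist()) for x in (295,303,310,315,319,324,330,340)])
print(telemetry.observe()['tool_pos'],telemetry.observe()['opening'])
```

```text
268 [(441, 40, 22), (443, 43, 22), (434, 54, 62), (435, 56, 63), (436, 58, 64), (437, 60, 63), (439, 62, 61), (453, 62, 22)]
272 [(443, 38, 22), (445, 42, 22), (433, 55, 74), (437, 55, 63), (438, 57, 64), (436, 60, 75), (437, 62, 73), (456, 60, 21)]
276 [(430, 49, 79), (431, 53, 80), (433, 55, 79), (436, 56, 74), (440, 56, 63), (436, 60, 80), (437, 62, 79), (439, 66, 80)]
280 [(430, 50, 84), (432, 53, 85), (433, 55, 86), (435, 56, 81), (441, 55, 63), (436, 60, 85), (437, 62, 85), (439, 66, 84)]
284 [(430, 50, 90), (432, 53, 90), (433, 55, 89), (435, 56, 85), (443, 54, 63), (436, 60, 90), (437, 62, 91), (439, 66, 89)]
288 [(430, 50, 95), (432, 53, 94), (433, 55, 94), (436, 56, 89), (444, 53, 65), (436, 60, 95), (437, 62, 94), (439, 66, 95)]
292 [(431, 50, 98), (432, 53, 99), (433, 55, 98), (435, 56, 95), (446, 52, 63), (435, 60, 100), (437, 62, 100), (439, 65, 99)]
296 [(430, 51, 104), (432, 53, 103), (433, 56, 104), (435, 56, 99), (448, 51, 63), (436, 60, 103), (437, 62, 104), (439, 65, 103)]
300 [(431, 51, 106), (432, 53, 106), (433, 56, 107), (435, 56, 104), (450, 50, 63), (436, 60, 107), (437, 62, 108), (439, 65, 107)]
304 [(431, 51, 111), (432, 53, 111), (433, 56, 112), (435, 56, 108), (451, 49, 64), (435, 60, 111), (437, 62, 110), (438, 65, 111)]
308 [(431, 51, 115), (432, 54, 115), (433, 56, 115), (435, 56, 111), (454, 47, 61), (436, 60, 115), (437, 62, 114), (386, 86, 250)]
312 [(412, 66, 173), (412, 68, 175), (433, 56, 118), (435, 57, 116), (455, 47, 63), (436, 60, 118), (415, 72, 175), (416, 74, 175)]
[0.44264645 0.05448492 0.04064833] 0.0006926940972940636
```

Run:
```python
from plan import *
c=grab('scene','s5.png');X=cloud(c);p=c['pixels']
print(w(c,[0,0,0]))
for v in range(222,250,2): print(v,[tuple((1000*X[v,x]).round(0).astype(int).tolist()) for x in range(200,256,6)])
```

```text
[ 0.32983902 -0.4717591   0.71767017]
222 [(373, 3, 185), (381, -9, 194), (389, -14, 195), (397, -19, 197), (405, -23, 196), (413, -27, 197), (421, -32, 198), (429, -36, 199), (473, 106, 23), (484, 100, 24)]
224 [(387, 162, 0), (380, -2, 182), (389, -6, 182), (397, -11, 182), (405, -17, 185), (413, -21, 185), (420, -31, 193), (428, -36, 194), (471, 100, 24), (482, 96, 22)]
226 [(385, 156, 1), (380, -1, 176), (388, -7, 178), (396, -11, 178), (405, -16, 179), (413, -21, 180), (421, -24, 180), (429, -29, 181), (469, 95, 25), (480, 92, 22)]
228 [(383, 153, -1), (379, -1, 171), (387, -7, 173), (396, -9, 172), (404, -15, 174), (412, -21, 176), (421, -24, 175), (429, -29, 177), (468, 91, 23), (470, 54, 63)]
230 [(382, 149, -2), (393, 139, 4), (404, 135, 1), (415, 132, -2), (426, 125, 1), (412, -19, 169), (420, -25, 171), (428, -30, 173), (457, 52, 65), (468, 50, 63)]
232 [(380, 141, 1), (391, 135, 2), (402, 130, 1), (413, 126, 0), (424, 121, 0), (432, 99, 21), (436, 60, 62), (446, 53, 64), (456, 50, 62), (466, 46, 62)]
234 [(379, 135, 2), (390, 131, 1), (401, 128, -2), (411, 119, 2), (422, 
[... 465 characters left out ...]
5, 84, 21), (425, 80, 21), (432, 56, 44), (442, 50, 46), (453, 49, 41), (464, 47, 37)]
242 [(373, 115, 2), (383, 112, 0), (394, 107, 0), (405, 102, 0), (413, 81, 20), (423, 73, 24), (434, 69, 23), (442, 52, 37), (453, 49, 35), (464, 46, 32)]
244 [(371, 113, 0), (382, 106, 1), (392, 100, 2), (403, 96, 1), (412, 76, 20), (422, 70, 21), (433, 66, 21), (441, 50, 34), (453, 54, 22), (464, 49, 22)]
246 [(370, 107, 1), (380, 102, 0), (391, 96, 1), (402, 90, 2), (410, 72, 20), (421, 65, 21), (431, 60, 22), (441, 54, 23), (452, 49, 23), (462, 44, 23)]
248 [(368, 102, 1), (379, 97, 1), (390, 92, 0), (400, 87, 1), (409, 66, 20), (419, 59, 24), (429, 55, 22), (440, 51, 21), (450, 45, 22), (460, 40, 22)]
```

View pics/s5.png

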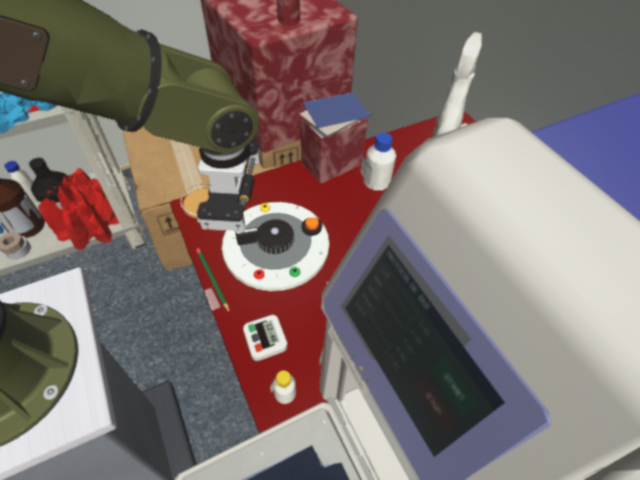

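```bash
cat > tip.py <<'E'
from plan import *
def tip():
    c=grab('wrist');X=cloud(c);o=telemetry.observe();R=Ro.from_rotvec(o['ee_rot']).as_matrix()
    L=(X-o['tool_pos'])@R*1000   # tool coords mm
    m=(abs(L[...,1])<14)&(abs(L[...,2]+7)<4.5)&(c['range_z']>0)&(X[...,2]>.0)
    z=X[...,2][m]; print('reported z',o['tool_pos'][2].round(4),'lowest finger pts',np.percentile(z,[0.5,2,5,20]).round(4), m.sum())
    return c
E
python3 -m inch '{"claw":[1,1,1,1,1,1,1],"offset":[[-3,-6,0],[-5,-14,1],[-5,-21,1],[-5,-28,1],[-5,-28,1],[-5,-28,1],[-5,-28,1]],"twist":[0,-0.8,-1.8,-2.7,-2.7,-2.7,-2.7]}'
python3 - <<'E'
from tip import *
tip(); show(166.35,.01,.04)
E
```

```text
clock: 5.6
tool_pos: [0.4296, 0.0298, 0.0458]
ee_rot: [0.192, 1.562, -0.192]
wrist_force: [0.2, 0.0, 0.2]
opening: 0.004
reported z 0.0457 lowest finger pts [0.02   0.0204 0.0208 0.0228] 3686
166.35 0.01 [0.4393 0.0268 0.04  ] offset [ 5.7 -0.7 10.1] twist -0.06
```

Run:
```python
from tip import *
c=grab('wrist','w6.png');X=cloud(c);o=telemetry.observe();print(o['tool_pos'])
for v in range(262,300,2): print(v,[tuple((1000*X[v,x]).round(0).astype(int).tolist()) for x in (295,303,310,330,340)])
```

```text
[0.42960714 0.02999842 0.04567001]
262 [(430, 15, 21), (431, 20, 21), (432, 23, 21), (434, 35, 22), (436, 40, 21)]
264 [(431, 15, 21), (432, 19, 22), (433, 23, 21), (436, 34, 22), (437, 40, 22)]
266 [(432, 14, 21), (433, 19, 22), (434, 23, 22), (437, 34, 21), (438, 40, 23)]
268 [(433, 14, 21), (434, 19, 22), (435, 23, 22), (438, 34, 22), (439, 39, 21)]
270 [(435, 14, 20), (435, 18, 22), (437, 22, 21), (439, 33, 21), (440, 39, 23)]
272 [(436, 13, 20), (437, 18, 21), (420, 28, 79), (422, 36, 80), (442, 39, 22)]
274 [(436, 13, 22), (419, 25, 82), (420, 28, 82), (422, 36, 82), (442, 39, 23)]
276 [(418, 22, 85), (419, 25, 85), (420, 28, 85), (422, 36, 85), (423, 40, 85)]
278 [(419, 22, 87), (419, 25, 88), (420, 28, 87), (422, 36, 87), (423, 40, 88)]
280 [(418, 22, 90), (419, 25, 89), (420, 28, 90), (422, 36, 90), (423, 40, 91)]
282 [(419, 22, 92), (419, 25, 93), (420, 28, 93), (422, 36, 93), (423, 40, 92)]
284 [(418, 22, 95), (419, 25, 95), (420, 28, 96), (422, 36, 96), (423, 40, 94)]
286 [(418, 22, 98), (419, 25, 98), (420, 28, 97), (422, 36, 97), (423, 39, 98)]
288 [(419, 22, 99), (419, 25, 100), (420, 28, 100), (422, 36, 100), (423, 39, 100)]
290 [(419, 22, 102), (419, 26, 103), (420, 28, 102), (422, 35, 102), (423, 39, 102)]
292 [(419, 23, 104), (420, 25, 103), (420, 28, 104), (422, 35, 104), (422, 39, 105)]
294 [(419, 23, 106), (419, 26, 107), (420, 28, 106), (422, 35, 107), (423, 39, 106)]
296 [(419, 23, 107), (419, 26, 109), (420, 28, 107), (422, 35, 108), (423, 39, 108)]
298 [(419, 23, 110), (419, 26, 110), (420, 28, 110), (422, 35, 110), (423, 39, 109)]
```

View pics/w6.png

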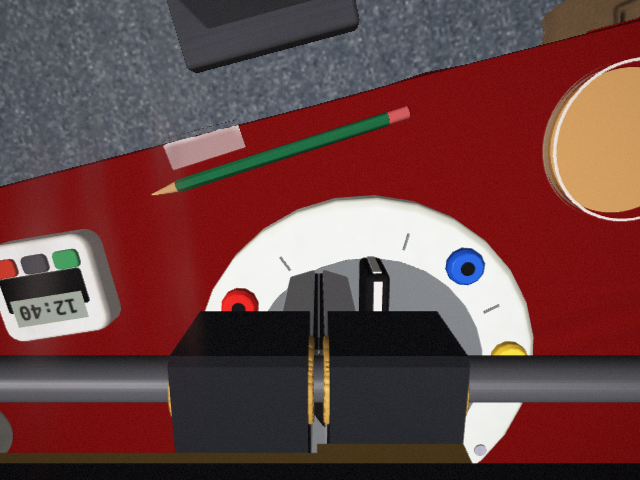

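```bash
python3 -m inch '{"claw":[1,1,1,1,1,1,1],"offset":[[5,0,3],[10,0,6],[14,0,10],[17,0,10],[19,0,10],[19,0,10],[19,0,10]],"twist":[0,0,0,0,0,0,0]}'
python3 - <<'E'
from tip import *
show(166.35,.01,.04)
c=grab('wrist','w7.png');X=cloud(c);o=telemetry.observe();print(o['wrist_force'],o['qpos'])
for v in range(264,284,2): print(v,[tuple((1000*X[v,x]).round(0).astype(int).tolist()) for x in (295,303,310,330,340)])
c=grab('scene');cv2.imwrite('pics/s7z.png',cv2.resize(cv2.cvtColor(c['pixels'][140:280,180:340],cv2.COLOR_RGB2BGR),None,fx=4,fy=4))
E
```

```text
clock: 6.28
tool_pos: [0.4391, 0.0274, 0.0265]
ee_rot: [0.19, 1.563, -0.19]
wrist_force: [0.3, 1.1, -0.6]
opening: 0.006
166.35 0.01 [0.4393 0.0268 0.04  ] offset [-13.5  -0.6   0.3] twist -0.03
[0.57099555 0.22500261 0.58627836] [-2.08254502e-02  2.55056033e-01  1.96572216e+00  2.18087482e-05
  9.20795275e-01 -1.35001637e+00]
264 [(435, 15, 22), (436, 19, 21), (437, 22, 21), (439, 33, 22), (440, 38, 23)]
266 [(436, 14, 21), (437, 19, 22), (438, 22, 22), (440, 32, 22), (441, 38, 22)]
268 [(437, 14, 22), (438, 18, 22), (439, 22, 21), (441, 32, 23), (442, 37, 22)]
270 [(438, 14, 20), (439, 18, 21), (440, 22, 23), (443, 32, 21), (444, 37, 22)]
272 [(439, 14, 21), (440, 18, 21), (429, 25, 59), (431, 34, 61), (444, 37, 23)]
274 [(440, 13, 22), (429, 22, 63), (430, 25, 62), (431, 33, 63), (446, 37, 22)]
276 [(428, 19, 66), (428, 22, 66), (429, 25, 66), (431, 33, 65), (432, 37, 65)]
278 [(428, 19, 69), (429, 22, 68), (430, 25, 67), (432, 33, 67), (432, 37, 69)]
280 [(428, 19, 72), (429, 23, 71), (429, 25, 72), (432, 33, 69), (432, 37, 71)]
282 [(428, 19, 73), (428, 23, 74), (430, 25, 73), (431, 33, 73), (433, 37, 72)]
```

View pics/s7z.png

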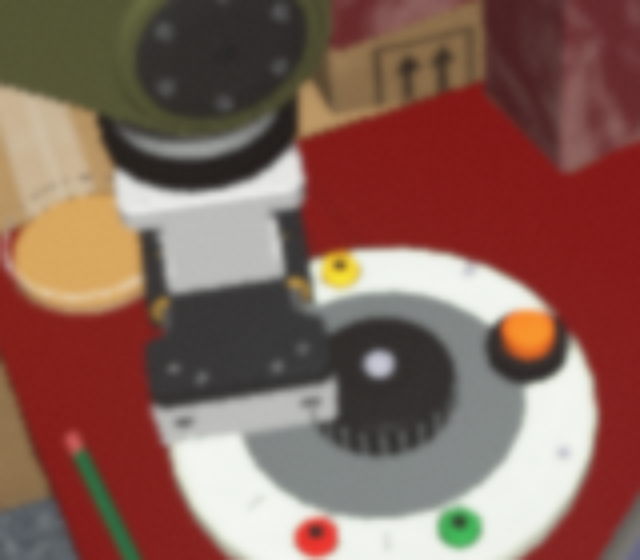

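View pics/w7.png

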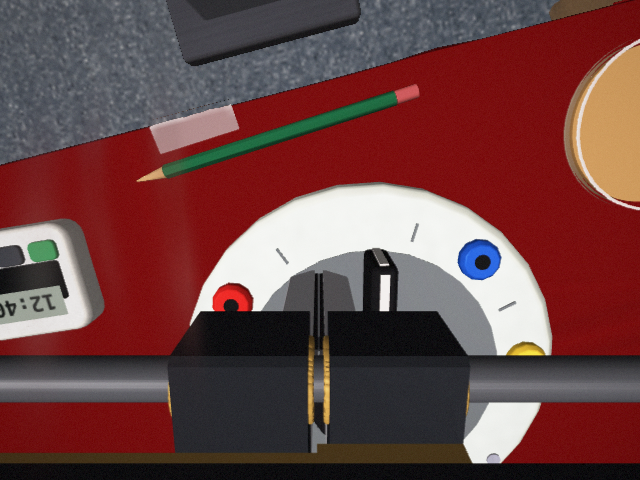

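```bash
python3 -m inch '{"claw":[1,1,1,1,1],"offset":[[3,0,0],[6,0,0],[8,0,0],[10,0,0],[10,0,0]],"twist":[0,0,0,0,0]}'
python3 - <<'E'
from tip import *
for a in [166,158,150]: show(a,.0,.0165)
E
```

```text
clock: 6.8
tool_pos: [0.439, 0.0274, 0.0162]
ee_rot: [0.19, 1.563, -0.19]
wrist_force: [1.4, 0.2, 0.2]
opening: 0.006
166 0.0 [0.4416 0.0369 0.0165] offset [-0.3  9.8  0.3] twist 0.03
158 0.0 [0.4418 0.0456 0.0165] offset [-0.3 18.4 -1.6] twist 1.36
150 0.0 [0.4431 0.0543 0.0165] offset [-0.3 27.1 -2.4] twist 2.69
```

```bash
python3 -m inch '{"claw":[1,1,1,1,1,1,1],"offset":[[0,4,0],[0,7,0],[0,10,0],[0,13,-0.5],[0,16,-1],[0,18,-1.5],[0,18,-1.5]],"twist":[0,0,0.1,0.5,1,1.3,1.3]}'
python3 - <<'E'
from tip import *
show(158,.0,.0165)
c=grab('wrist','w8.png')
E
```

```text
clock: 7.38
tool_pos: [0.4421, 0.0457, 0.0166]
ee_rot: [0.297, 1.55, -0.298]
wrist_force: [0.7, -0.8, -0.6]
opening: 0.005
158 0.0 [0.4418 0.0456 0.0165] offset [ 0.1 -0.2 -0.3] twist 0.05
```

View pics/w8.png

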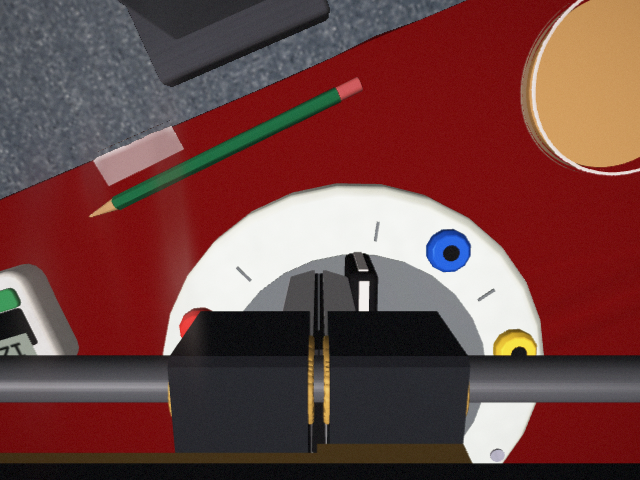

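```bash
cat >> tip.py <<'E'
def tab(c):
    X=cloud(c);p=c['pixels'].astype(int)
    d=X[...,:2]-C; r=np.hypot(d[...,0],d[...,1])
    m=(abs(X[...,2]-.0635)<.005)&(r>.035)&(r<.078)&(c['range_z']>0)
    wh=m&(p.min(-1)>150)
    A=lambda k: np.degrees(np.arctan2(d[...,1][k],d[...,0][k]))%360
    fin=m&(p.max(-1)<60)
    for n,k in (('white',wh),('dark',fin)):
        if k.sum(): print(n,k.sum(),'angle med',np.median(A(k)).round(2),'r',np.percentile(r[k],[5,95]).round(3))
    # blue port in the same picture
    h=cv2.cvtColor(c['pixels'],cv2.COLOR_RGB2HSV)
    b=(abs(h[...,0].astype(int)-107)<10)&(h[...,1]>150)&(r<.11)&(X[...,2]>.02)&(X[...,2]<.04)
    if b.sum(): q=X[b]; print('blue',b.sum(),((q.max(0)+q.min(0))/2).round(4),'ang',np.degrees(np.arctan2(*(((q.max(0)+q.min(0))/2)[:2]-C)[::-1])).round(2))
E
python3 - <<'E'
from tip import *
tab(grab('wrist'))
E
```

```text
white 323 angle med 158.74 r [0.057 0.072]
dark 748 angle med 159.28 r [0.058 0.072]
blue 1259 [0.4542 0.1083 0.0263] ang 126.38
```

Run:
```python
from tip import *
for a in [154,150,146,142,138,134]: show(a,.0,.0165)
```

```text
154 0.0 [0.4423 0.05   0.0165] offset [ 0.2  4.3 -1.5] twist 0.74
150 0.0 [0.4431 0.0543 0.0165] offset [ 0.2  8.6 -2.4] twist 1.4
146 0.0 [0.4442 0.0585 0.0165] offset [ 0.2 12.9 -2.9] twist 2.07
142 0.0 [0.4457 0.0627 0.0165] offset [ 0.2 17.3 -3.1] twist 2.74
138 0.0 [0.4474 0.0667 0.0165] offset [ 0.2 21.7 -3. ] twist 3.4
134 0.0 [0.4493 0.0706 0.0165] offset [ 0.2 26.  -2.6] twist 4.07
```

```bash
python3 -m inch '{"claw":[1,1,1,1,1,1,1,1],"offset":[[0,4,-1.5],[0,8,-2.4],[0,12,-2.9],[0,16,-3.1],[0,20,-3],[0,23,-2.9],[0,25,-2.7],[0,25,-2.7]],"twist":[0.7,1.3,2,2.6,3.2,3.6,3.9,3.9]}'
python3 - <<'E'
from tip import *
tab(grab('wrist','w9.png'))
for a in [130,128,127,126]: show(a,.0,.0165)
E
```

```text
clock: 8.15
tool_pos: [0.4488, 0.0697, 0.0166]
ee_rot: [0.615, 1.482, -0.615]
wrist_force: [0.8, 0.1, 0.9]
opening: 0.007
white 320 angle med 135.55 r [0.057 0.072]
dark 731 angle med 135.72 r [0.058 0.072]
blue 1261 [0.4542 0.1086 0.0265] ang 126.26
130 0.0 [0.4516 0.0744 0.0165] offset [ 0.1  5.4 -1.4] twist 0.84
128 0.0 [0.4528 0.0762 0.0165] offset [ 0.1  7.5 -1.9] twist 1.17
127 0.0 [0.4534 0.0771 0.0165] offset [ 0.1  8.6 -2. ] twist 1.34
126 0.0 [0.4541 0.078  0.0165] offset [ 0.1  9.7 -2.2] twist 1.51
```

View pics/w9.png

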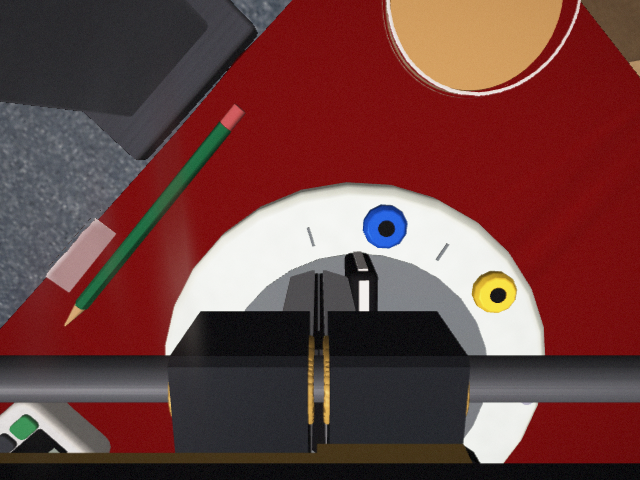

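```bash
python3 -m inch '{"claw":[1,1,1,1,1,1],"offset":[[0,3,-0.8],[0,5.5,-1.4],[0,7.5,-1.9],[0,8.8,-2.1],[0,9.3,-2.2],[0,9.3,-2.2]],"twist":[0.4,0.8,1.1,1.3,1.4,1.4]}'
python3 - <<'E'
from tip import *
tab(grab('wrist','w10.png'))
E
```

```text
clock: 8.7
tool_pos: [0.4538, 0.0776, 0.0166]
ee_rot: [0.727, 1.446, -0.727]
wrist_force: [-0.6, 0.0, 0.0]
opening: 0.004
white 325 angle med 126.99 r [0.057 0.072]
dark 754 angle med 127.06 r [0.058 0.072]
blue 1270 [0.5091 0.0864 0.031 ] ang 84.13
```

View pics/w10.png

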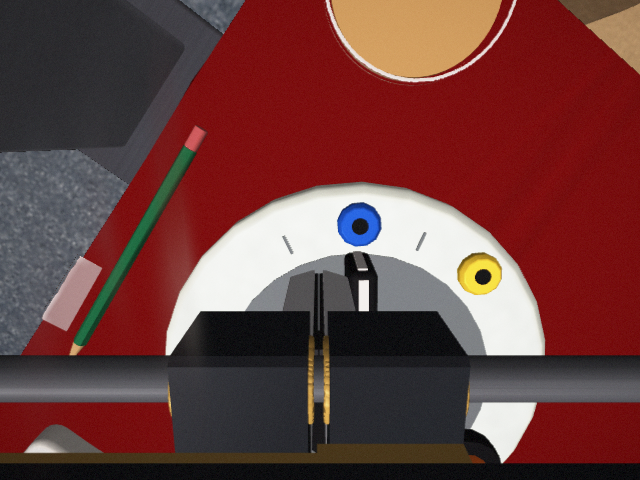

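```bash
python3 -m inch '{"claw":[1,1,1,1,1,1,1,1],"offset":[[0,-4,0],[0,-8,0],[0,-14,0],[0,-14,0],[-25,-14,0],[-55,-14,0],[-70,-14,0],[-70,-14,0]],"twist":[0,0,0,0,0,0,0,0]}'
python3 - <<'E'
from tip import *
c=grab('wrist','w11.png');tab(c)
print(rel([.5814,.0359,.087]), rel([*(C+.077*u(np.degrees(phi))),.087]))
E
```

```text
clock: 9.42
tool_pos: [0.4442, 0.0693, 0.0897]
ee_rot: [0.73, 1.441, -0.725]
wrist_force: [0.0, -0.5, -0.2]
opening: 0.004
white 408 angle med 126.68 r [0.037 0.069]
dark 837 angle med 129.42 r [0.037 0.072]
blue 696 [0.4543 0.1087 0.0271] ang 126.21
(array([  1.2,  91.1, 109. ]), np.float64(36.554578103127405)) (array([  1.2,  90.9, 109. ]), np.float64(36.554578103127405))
```

View pics/w11.png

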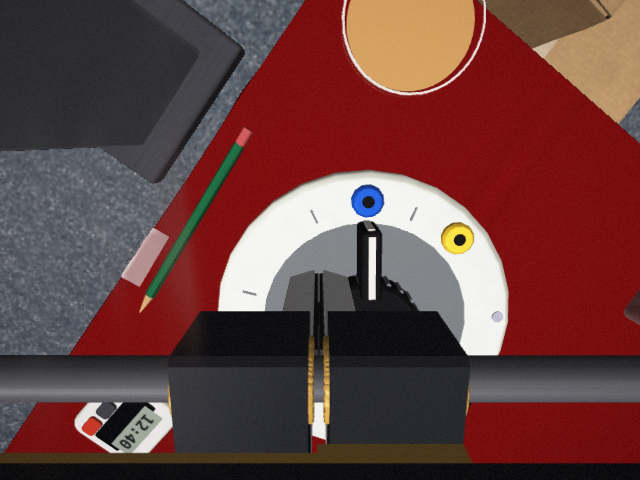

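```bash
python3 -m inch '{"claw":[1,1,1,1,1,1,1,1],"offset":[[0,19,22],[0,37,44],[0,55,66],[0,73,88],[0,91,109],[0,91,109],[0,91,109],[0,91,109]],"twist":[0,0,0,0,0,0,0,0]}'
python3 - <<'E'
from tip import *
print(rel([.5814,.0359,.04]))
c=grab('wrist','w12.png');X=cloud(c)
for v in range(266,284,2): print(v,[tuple((1000*X[v,x]).round(0).astype(int).tolist()) for x in (303,310,330)])
c=grab('top','t12.png')
c=grab('scene');cv2.imwrite('pics/s12z.png',cv2.resize(cv2.cvtColor(c['pixels'][140:280,200:360],cv2.COLOR_RGB2BGR),None,fx=4,fy=4))
E
```

```text
clock: 10.13
tool_pos: [0.5795, 0.036, 0.0852]
ee_rot: [0.727, 1.448, -0.729]
wrist_force: [-0.5, -0.1, -0.8]
opening: 0.002
(array([45.2,  1.5,  1.3]), np.float64(36.55945387189541))
266 [(580, 18, 34), (584, 21, 34), (592, 30, 42)]
268 [(581, 17, 32), (584, 19, 33), (593, 30, 43)]
270 [(581, 16, 34), (585, 19, 34), (595, 26, 34)]
272 [(584, 11, 21), (571, 40, 119), (578, 46, 118)]
274 [(569, 39, 122), (571, 41, 122), (578, 45, 121)]
276 [(569, 39, 125), (571, 41, 125), (578, 45, 123)]
278 [(569, 39, 127), (571, 40, 127), (578, 46, 127)]
280 [(569, 39, 129), (572, 40, 129), (578, 45, 129)]
282 [(569, 39, 132), (572, 41, 132), (578, 46, 133)]
```

View pics/w12.png

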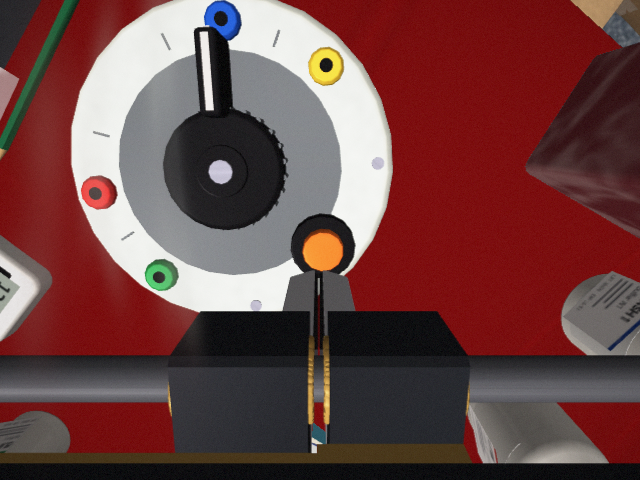

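View pics/s12z.png

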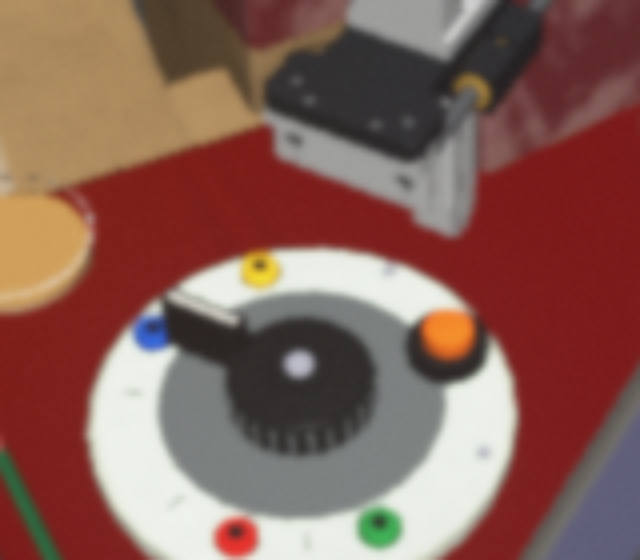

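```bash
python3 -m inch '{"claw":[1,1,1,1,1,1,1],"offset":[[15,1,1],[30,1.5,1],[45,1.5,1],[57,1.5,1],[64,1.5,1],[67,1.5,1],[67,1.5,1]],"twist":[0,0,0,0,0,0,0]}'
python3 - <<'E'
from tip import *
print(rel([.5814,.0359,.01]))
c=grab('wrist','w13.png');c=grab('scene');cv2.imwrite('pics/s13z.png',cv2.resize(cv2.cvtColor(c['pixels'][140:280,200:360],cv2.COLOR_RGB2BGR),None,fx=4,fy=4))
E
```

```text
clock: 10.87
tool_pos: [0.5822, 0.0361, 0.0194]
ee_rot: [0.727, 1.446, -0.728]
wrist_force: [-0.8, 0.3, -0.2]
opening: 0.003
(array([ 9.4, -0.7, -0.3]), np.float64(36.563341870041405))
```

View pics/s13z.png

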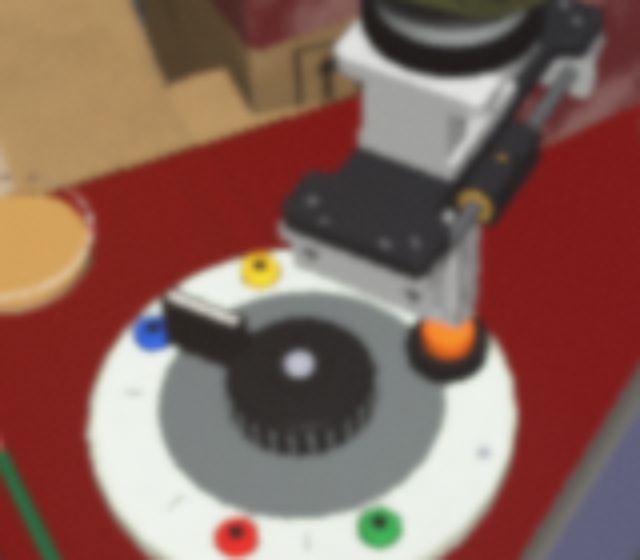

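View pics/w13.png

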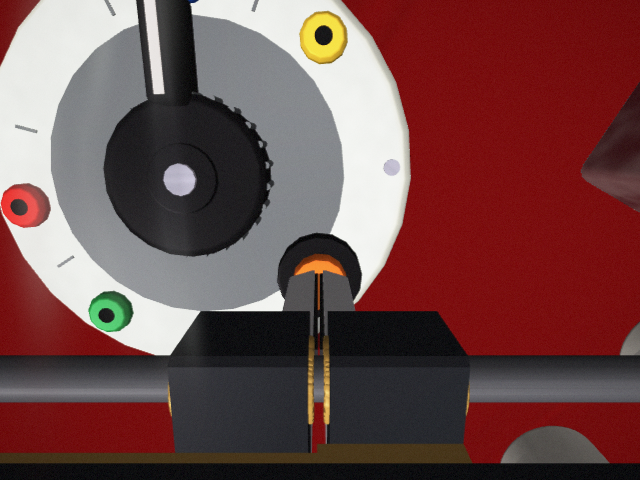

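```bash
python3 -m inch '{"claw":[1,1,1,1,1,1],"offset":[[3,-0.5,0],[6,-0.5,0],[8,-0.5,0],[10,-0.5,0],[11.5,-0.5,0],[11.5,-0.5,0]],"twist":[0,0,0,0,0,0]}'
python3 -c "
from h import *
print(telemetry.observe()['wrist_force'],telemetry.observe()['tool_pos'])"
```

```text
clock: 11.47
tool_pos: [0.5822, 0.0357, 0.0081]
ee_rot: [0.728, 1.445, -0.728]
wrist_force: [0.0, -0.4, 4.2]
opening: 0.003
[ 0.0136759  -0.37196841  4.21481264] [0.58216996 0.03567701 0.00813523]
```

```bash
python3 -m inch '{"claw":[1,1,1,1],"offset":[[0.5,0,0],[1,0,0],[1.5,0,0],[1.5,0,0]],"twist":[0,0,0,0]}'
```

```text
clock: 11.8
tool_pos: [0.5822, 0.0357, 0.0072]
ee_rot: [0.728, 1.445, -0.727]
wrist_force: [-2.1, -0.8, 8.7]
opening: 0.005
```

```bash
python3 -m inch '{"claw":[1,1,1],"offset":[[0.5,0,0],[0.7,0,0],[0.7,0,0]],"twist":[0,0,0]}'
python3 - <<'E'
from tip import *
c=grab('scene');cv2.imwrite('pics/s14z.png',cv2.resize(cv2.cvtColor(c['pixels'][140:280,200:360],cv2.COLOR_RGB2BGR),None,fx=4,fy=4))
E
```

```text
clock: 12.05
tool_pos: [0.5823, 0.0357, 0.0071]
ee_rot: [0.728, 1.445, -0.727]
wrist_force: [-5.3, -1.1, 15.7]
opening: 0.005
```

View pics/s14z.png

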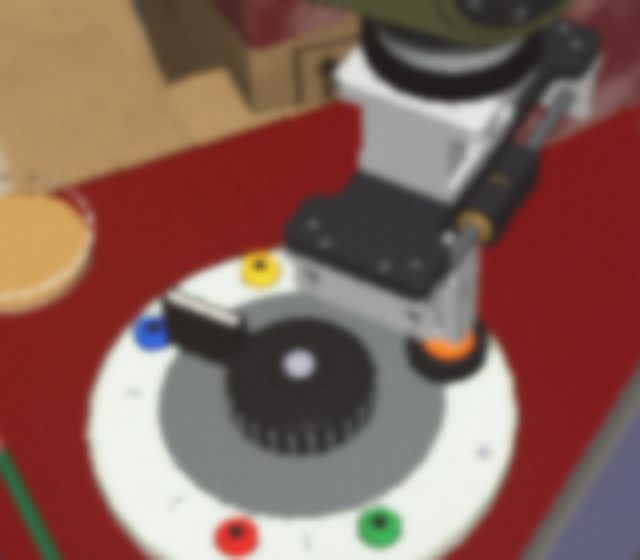

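```bash
python3 -m inch '{"claw":[1,1,1,1,1,1,1,1],"offset":[[-2,0,0],[-6,0,0],[-15,0,0],[-35,0,0],[-60,0,0],[-90,0,0],[-100,0,0],[-100,0,0]],"twist":[0,0,0,0,0,0,0,0]}'
python3 - <<'E'
from tip import *
c=grab('wrist','w15.png');tab(c);X=cloud(c)
d=np.hypot(X[...,0]-.5814,X[...,1]-.0359)<.01
h=cv2.cvtColor(c['pixels'],cv2.COLOR_RGB2HSV)
m=d&(h[...,0]<25)&(h[...,1]>150)&(X[...,2]<.06); print('button top z',m.sum(),np.median(X[m],0))
for n in ['top','scene']:
    c=grab(n,n+'15.png')
    for q in ['bottle_red','bottle_blue','bottle_green','bottle_yellow','timer','petri']:
        print(n,q,[(np.round(w(c,x['location']),3).tolist(),round(x['p'],2)) for x in spot_in(n,q)[:1]])
print(telemetry.observe()['wrist_force'],telemetry.observe()['joint_velocities'].round(3),telemetry.observe()['clock'])
E
```

```text
clock: 12.77
tool_pos: [0.583, 0.0358, 0.1086]
ee_rot: [0.729, 1.442, -0.726]
wrist_force: [-0.3, 0.3, 0.5]
opening: 0.007
white 477 angle med 126.76 r [0.037 0.068]
dark 909 angle med 123.39 r [0.037 0.07 ]
blue 717 [0.4892 0.0906 0.0315] ang 106.78
button top z 693 [0.581376   0.03605588 0.04332409]
top bottle_red [([0.762, 0.01, 0.091], 0.55)]
top bottle_blue [([0.769, 0.11, 0.091], 0.67)]
top bottle_green [([0.496, -0.218, 0.069], 0.83)]
top bottle_yellow [([0.404, -0.227, 0.049], 0.53)]
top timer [([0.406, -0.13, 0.023], 0.84)]
top petri [([0.416, 0.236, 0.01], 0.94)]
scene bottle_red [([0.581, 0.032, 0.044], 0.55)]
scene bottle_blue [([0.773, 0.1, 0.071], 0.74)]
scene bottle_green [([0.452, 0.108, 0.031], 0.52)]
scene bottle_yellow [([0.398, -0.242, 0.046], 0.81)]
scene timer [([0.397, -0.241, 0.046], 0.74)]
scene petri [([0.407, 0.216, 0.002], 0.61)]
[-1.26185885  0.22885036 -0.30483047] [-0.     0.    -0.001 -0.     0.001 -0.002] 13.5167
```

View pics/w15.png

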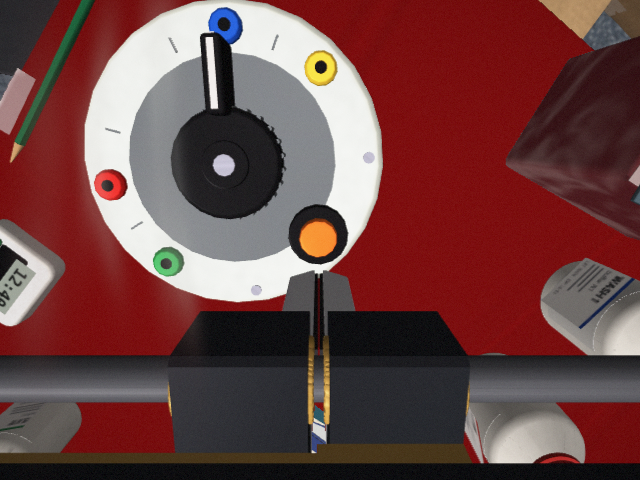

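View pics/scene15.png

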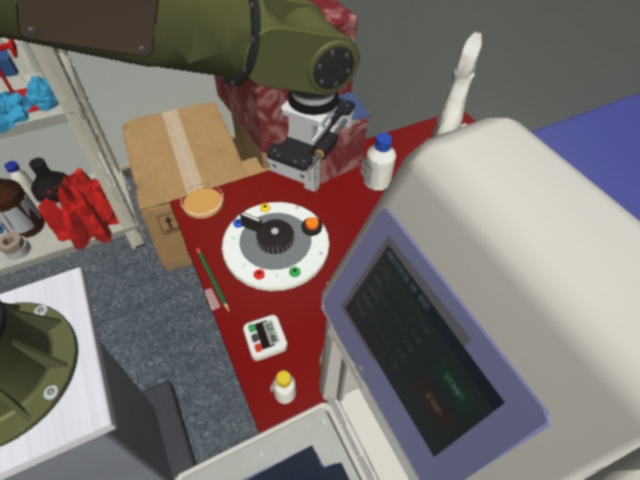

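```bash
python3 -c "
from h import *
print(ctrl.hand_in())"
```

```text
the job is handed in; nothing more can be done
None
```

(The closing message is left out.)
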